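# Close the ink carousel's gate, bring the wax-marked jar to the front and hold it

## Task

Someone is about to unscrew the ink jar marked with red sealing wax. First close the carousel's raised rail gate by swinging it down until it lies home in its catch, then take the round grip on the hub and turn the carousel until the marked jar stands at the middle of the front, the side with the pen tray. Finish with your grip still closed on the hub, holding the carousel still; all five jars stay upright on it and the things on the table around it are left where they are.

Things in the scene. Friction and masses are not known exactly. Their poses are not given: they have to be found in the camera images.
- carousel: Fixed base of the ink carousel: a dark wooden foot, 208 mm across, 16 mm high, with a pen tray (226 mm wide, 20 mm high, holding a black pen) along its front, 125 to 162 mm from the axis. Origin on the carousel's vertical axis at table height; -x points to its front (towards the robot's side, up to 0.35 rad off), z up.
- carousel_front (a point): Brass stud on the middle of the pen tray's front lip, 159 mm from the carousel's axis, 20 mm above the table. The marked jar must come to stand on the line from the axis to this stud.
- platter (a joint): Turn of the platter, rad, anticlockwise from above, 0 with the gate at the front, -3.1 to 3.1; starts within 0.2 of 0. Wooden disc of 236 mm diameter, top of its cork mat 36 mm above the table, brass rail round it (6 mm wire, radius 108 mm, 56 mm above the table). Friction about 0.12 N m and a slight drag: it stays where left. Five jars stand loose on the mat and ride along.
- gate (a joint): Angle of the rail gate, rad: 0 = down in its forked catch, starts at 0.75 to 1.2, stop at 1.3. A curved brass bar, 6 mm thick, across the 95 mm gap in the rail; swings in an upright plane about a level hinge at the gap's left end (seen from the front) into the fork at the right end, whose prongs rise 10 mm above the bar's centre. Stays where left; about 1 N on the tab moves it.
- gate_hinge (a point): Middle of the gate's hinge, 56 mm above the table; at platter 0 it is 97 mm in front of the carousel's axis and 47 mm to the left. It has the gate's frame: x along the level hinge line, to the carousel's rear at platter 0; the bar runs from here along -y; z upwards when the gate is down.
- gate_tab (a point): Middle of the upper face of the gate's brass thumb tab: a round-ended plate, 20 mm wide along the bar, 3 mm thick, sticking out about 25 mm beyond the rail; 69 mm along the bar from the hinge (-y) and 23 mm outside it (-x). z points out of the upper face: push on that face, down and away from the hinge. With the gate down it is 58 mm above the table.
- knob_centre (a point): Centre of the round dark wooden grip on top of the hub, on the carousel's axis, 110 mm above the table. The grip is 36 mm in diameter (39 mm over its ribs), 28 mm high and fixed to the platter: take it here from above, at any yaw, and turn it to turn the platter.
- jar_marked: Clear ink jar with black screw cap, 46 mm in diameter, 35 mm high, marked by a red wax seal of 27 mm diameter on top of its cap. Stands on the mat, its centre about 67 mm from the carousel's axis, about 1.26 rad (72 degrees) to the left or right of the front. Origin at the centre of its underside, z up.
- plain_jar_1: Plain ink jar with a black cap, same size (46 mm in diameter, 35 mm high), origin at the centre of its underside, z up; stands on the mat.
- plain_jar_2: Plain ink jar with a black cap, same size, origin at the centre of its underside, z up; stands on the mat.
- plain_jar_3: Plain ink jar with a black cap, same size, origin at the centre of its underside, z up; stands on the mat.
- plain_jar_4: Plain ink jar with a black cap, same size, origin at the centre of its underside, z up; stands on the mat.
- eraser: White eraser in a blue sleeve, 23x58x13 mm, lying on the table left of the pen tray; origin at the centre of its underside. Leave alone.
- rinse_jar: Clear glass rinse jar, 65 mm in diameter, 81 mm high, on the table left of the carousel; origin at the centre of its underside. Leave alone.
- packet: Flat brown paper packet, 82x60x4 mm, lying on the table right of the pen tray; origin at the centre of its underside. Leave alone.
Not all that is in view belongs to the job. What is shaped like the jar_marked but green or purple is not meant.

How it is judged:
By the outcome, as a careful person would: the job done as asked, in the order asked, and still so for the second after the job is handed in, while the arm keeps its last pose, push and grip.
It also fails if it takes over 45 s, if anything falls off the work surface, if the arm or the gripper's body presses on something with over 40 N, if the wrist force passes 120 N, or if a joint passes its speed limit or range.

## Robot

A 7-joint arm with a two-finger parallel gripper is mounted at the origin on a cart in front of the work surface, level with it; the furniture and walls round the work are solid. World frame = base frame: x ahead of the robot, y to its left, z up, the work surface at z = 0. Lengths are in m, angles in rad, forces in N, time in s.
With the tool pointing down it reaches from about 0.4 to 0.85 m from the base axis. Payload 4.5 kg.
Tool frame: the origin (TCP) lies between the finger pads, 19 mm behind the fingertips; this is the grasp point; z points along the fingers, y is the line along which they close (so a half turn about z gives the same grasp; the last joint's range is limited). The gripper opens to 85 mm and grips with 20 to 120 N. Pads are 22 mm wide; open, the fingers measure 114 mm over their backs; the gripper's body (76 mm by 85 mm) begins 54 mm behind the grasp point. The pads swing forward as they close: fully open they stand 13 mm farther back than shut.
Start: joints at [-1.267, 0.689, -0.195, 1.565, 0.157, 0.902, -0.215], TCP at [0.167, 0.602, 0.25] pointing down, gripper open.
Joint ranges: [-3.01, 3.01], [-0.46, 2.08], [-1.47, 1.51], [0.13, 2.56], [-1, 4.14], [0.04, 2.09], [-2.66, 2.66]. Speed limits (rad/s): [2.57, 2.57, 3.14, 3.14, 3.14, 3.14, 3.14].

## Interface

Orientations are given as a unit quaternion [x, y, z, w].
In Python, from bench import read_state, capture, camera_params, job_done, regions_of, place_of gives the robot as it stands.
- The arm moves only by the tool apply_moves, never from a script. Its argument "series" is a list of rows, each a list of 3 entries, a list of its own where there are three numbers: the shift along the world's x, y, z in mm, then the turn about the world's z in units of 5 degrees (1.0 is 5 degrees), then the opening, from 0 (shut) to 1 (fully open). In form: [[[tx, ty, tz], roll, hand], ...]. A call has 1 to 10 rows; each row is the pose to reach, as a shift and turn from the pose commanded when the call began; what a row does not reach only later rows make up. A row lasts 1/12 s, in which the tool goes at most 41.7 mm and 7.16 degrees, less where a joint would pass 70% of its speed; a pose out of reach is approached as far as the arm can. A call with a gripper value outside its range is refused whole. The fingers move at their own pace and stop on an object; "force" is the grip in N (left out, the last holds). Time passes only in rows, so rows that repeat a pose let the fingers close. It gives the time, the measured TCP pose, the force, the opening and the grip force at its end, in the units of the state.
- read_state(): the state, without advancing time (a new reading comes with each control period).
- capture(name): name is "scene" or "top" or "wrist"; returns (picture, depth): 420x560x3 uint8, red, green, blue; 420x560 float32, m along the optical axis (not along the pixel's ray), 0 where there is no reading.
- camera_params(name): a dict with "K" (3x3 intrinsics, pixels), "R" (3x3) and "t" (3): a world point X has camera coordinates R X + t; the wrist camera has in their place "mount" (4x4, takes a point from camera to tool coordinates, whose origin is the TCP and whose axes are the flange's). Camera axes: x right, y down, z forward; pixel columns grow to the right and rows downward; lengths in m; the calibration is good to about 2 mm. A picture is of the moment at which its call begins: read the wrist's pose just before it. camera_params takes no time and is no camera call.
- job_done(): hands the job in; it is judged then, once.
Trained networks look in the newest picture that a camera, given by its name, has taken for a name from the list of things; names that differ only in an ending like _2 or _b are one class to them, and where a whole thing is asked for, a point or a joint stands for the part that bears it (a point fixed in the world has none). Each returns a list of dicts, best first, with "p" (0 to 1); they miss things now and then, are a little off and sometimes report something else, mostly with a low value. They report only what shows in the picture. A call takes as long as a camera call. They do not tell look-alikes from the thing itself.
- regions_of(camera, name): "pixels" (420x560 bool, what is visible of it) and "extent" ([left, top, right, bottom] in pixels, round what is visible of it).
- place_of(camera, name): "location" ([column, row] in pixels: a listed point, or the origin of a listed thing).
The state is a dict: "clock": time; "joint_positions": joint angles; "joint_velocities": joint speeds; "joint_efforts": joint torques, N m; "position": TCP position; "eef_rot": TCP orientation; "contact_force": force on the tool from outside, world axes, zero at the start; "wrist_torque": the same for the moment, N m; "grip_width": finger opening in m; "grip_force": force on a finger pad.
Only numpy, scipy, OpenCV 4.12 (cv2) and the standard library are available. Lean on these libraries where they do the work, as an engineer would, in place of code of your own. Each camera call takes 0.05 s, during which the arm holds its last target. There are 200 camera calls.

## Working session

There is one attempt and no reset: what is moved stays moved. The work goes in short steps, Python scripts to look and compute and a tool call to move; the robot and the scene stay as the last step left them, time stands still between calls to the robot, and variables do not carry over. Pictures are saved under pics/ and viewed, at most 10 in all, crops included, and the job is handed in when it is done.

Besides the shell and the picture viewer there is one more tool, called after "Emit:" by a JSON object that holds its "fn" and its "kwargs". apply_moves: Moves the arm, as the interface text tells. Its arguments: {"type":"object","properties":{"series":{"type":"array","items":{"type":"array"}},"force":{"type":"number"}},"required":["series"]}

```bash
mkdir -p pics
cat > h.py <<'E'
import numpy as np, cv2
from bench import *
def ray(cam,uv):
    p=camera_params(cam);K=np.array(p["K"])
    d=np.linalg.inv(K)@np.array([uv[0],uv[1],1.0])
    if "R" in p:
        R=np.array(p["R"]);t=np.array(p["t"]);return -R.T@t,R.T@d
def at_z(cam,uv,z):
    o,d=ray(cam,uv);return o+d*(z-o[2])/d[2]
def proj(cam,X):
    p=camera_params(cam);c=np.array(p["R"])@X+np.array(p["t"]);c=np.array(p["K"])@c;return c[:2]/c[2]
def depthpt(cam,uv,dep):
    o,d=ray(cam,uv);return o+d*dep[int(round(uv[1])),int(round(uv[0]))]
E
python3 - <<'E'
from h import *
np.set_printoptions(precision=4,suppress=True)
s=read_state();print(s["clock"],s["position"],s["eef_rot"],s["grip_width"])
Z=dict(carousel_front=.02,knob_centre=.11,gate_hinge=.056,gate_tab=None,jar_marked=.036,eraser=0,rinse_jar=0,packet=0,carousel=0,plain_jar_1=.036)
for c in("top","scene"):
    im,dep=capture(c);cv2.imwrite(f"pics/{c}0.png",im[:,:,::-1])
    print(c,ray(c,(280,210)))
    for n,z in Z.items():
        for r in place_of(c,n)[:5 if 'jar' in n else 2]:
            u=r["location"]
            print(n,round(r["p"],2),np.array(u),at_z(c,u,z) if z is not None else depthpt(c,u,dep))
print(read_state()["clock"])
E
```

```text
0.0 [0.1665 0.6018 0.2492] [ 0.1344  0.9909 -0.001  -0.0001] 0.08553441972886416
top (array([0.3415, 0.1833, 1.1344]), array([ 0.1839, -0.0029, -0.9831]))
carousel_front 0.89 [299.2 261.7] [0.4282 0.1356 0.02  ]
knob_centre 0.8 [309.3 187.1] [0.584  0.1162 0.11  ]
gate_hinge 0.47 [281.2 232.8] [0.4908 0.1774 0.056 ]
gate_hinge 0.39 [230.1 225.4] [0.5077 0.2933 0.056 ]
gate_tab 0.59 [333.6 207.1] [0.5471 0.0594 0.0705]
gate_tab 0.42 [294.7 242.1] [0.4611 0.1494 0.1275]
jar_marked 0.84 [279.8 200. ] [0.5707 0.1804 0.036 ]
jar_marked 0.57 [213.7 286.4] [0.3712 0.3302 0.036 ]
rinse_jar 0.64 [304.5 225.7] [0.5156 0.1215 0.    ]
rinse_jar 0.62 [232.5 167.2] [0.6599 0.2956 0.    ]
packet 0.75 [382.7 251.1] [ 0.4547 -0.0628  0.    ]
packet 0.38 [303.  225.6] [0.5158 0.1251 0.    ]
carousel 0.81 [303.8 198.3] [0.5824 0.1225 0.    ]
carousel 0.74 [303.7 224.1] [0.5194 0.1233 0.    ]
plain_jar_1 0.85 [301.2 227.2] [0.5066 0.1311 0.036 ]
plain_jar_1 0.85 [326.6 178.7] [0.6217 0.0705 0.036 ]
plain_jar_1 0.77 [296.3 172.2] [0.6375 0.1415 0.036 ]
plain_jar_1 0.51 [334.4 206.5] [0.5552 0.0535 0.036 
[... 384 characters left out ...]
81 0.065  0.036 ]
jar_marked 0.65 [314.6 247.9] [0.5562 0.0743 0.036 ]
jar_marked 0.56 [206.2 209.1] [0.3835 0.3545 0.036 ]
jar_marked 0.51 [300.7 222.7] [0.578  0.1806 0.036 ]
jar_marked 0.37 [289.  240.5] [0.5163 0.1275 0.036 ]
eraser 0.45 [262.4 216.9] [0.5238 0.2996 0.    ]
eraser 0.37 [296.9 223.7] [0.5926 0.2266 0.    ]
rinse_jar 0.91 [310.8 206. ] [0.671  0.2866 0.    ]
rinse_jar 0.34 [253.  254.7] [0.4339 0.1593 0.    ]
packet 0.56 [308.4 310.1] [ 0.4628 -0.0603  0.    ]
carousel 0.58 [309.4 250.9] [0.5634 0.1091 0.    ]
plain_jar_1 0.59 [338.8 241.5] [0.6203 0.0691 0.036 ]
plain_jar_1 0.55 [328.9 225.4] [0.6354 0.1372 0.036 ]
plain_jar_1 0.53 [319.1 255.1] [0.5517 0.0466 0.036 ]
1.1
```

View pics/top0.png

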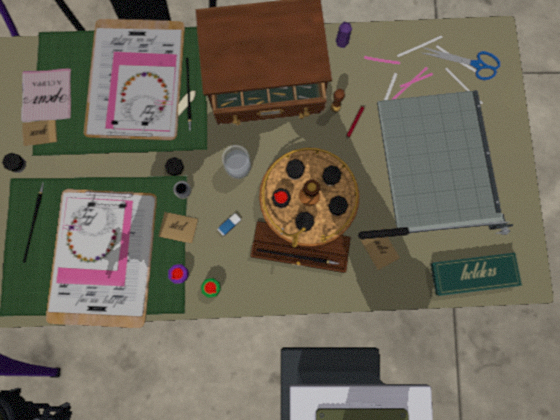

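View pics/scene0.png

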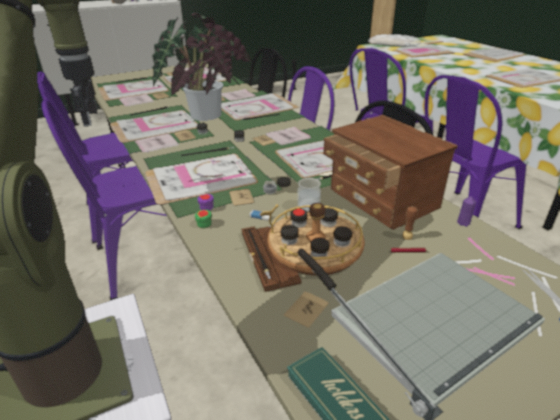

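The top view shows the marked (red-on-black) jar at px (282,198), left of the knob at (310,187). The raised gate is at about (300,238) and the pen tray with its stud at (299,262). The red tops on the purple and green jars at (177,273) and (211,287) are decoys. I'll move close with the fingers closing.

Emit:
{"fn": "apply_moves", "kwargs": {"series": [[[270,-440,20],1.7,0],[[270,-440,20],1.7,0],[[270,-440,20],1.7,0],[[270,-440,20],1.7,0],[[270,-440,20],1.7,0],[[270,-440,20],1.7,0],[[270,-440,20],1.7,0],[[270,-440,20],1.7,0],[[270,-440,20],1.7,0],[[270,-440,20],1.7,0]], "force": 30}}

```text
clock: 1.93
position: [0.3852, 0.2458, 0.2665]
eef_rot: [0.061, 0.998, 0.0, 0.0]
contact_force: [0.5, 0.1, 0.6]
grip_width: 0.0001
grip_force: 0.0
```

```bash
cat >> h.py <<'E'
from scipy.spatial.transform import Rotation as Ro
def wcam(s):
    M=np.array(camera_params("wrist")["mount"]);T=np.eye(4);T[:3,:3]=Ro.from_quat(s["eef_rot"]).as_matrix();T[:3,3]=s["position"]
    return T@M
def wray(s,uv):
    W=wcam(s);d=np.linalg.inv(np.array(camera_params("wrist")["K"]))@np.array([uv[0],uv[1],1.]);return W[:3,3],W[:3,:3]@d
def w_z(s,uv,z):
    o,d=wray(s,uv);return o+d*(z-o[2])/d[2]
def w_d(s,uv,dep):
    o,d=wray(s,uv);return o+d*dep[int(round(uv[1])),int(round(uv[0]))]
def wlook(fn,names=("carousel_front","knob_centre","gate_hinge","gate_tab","jar_marked")):
    Z=dict(carousel_front=.02,knob_centre=.11,gate_hinge=.056,gate_tab=.058,jar_marked=.036)
    s=read_state();im,dep=capture("wrist");cv2.imwrite(fn,im[:,:,::-1])
    print(s["clock"],s["position"],s["joint_positions"])
    for n in names:
        for r in place_of("wrist",n)[:2]:
            u=r["location"];print(n,round(r["p"],2),np.array(u),w_z(s,u,Z[n]),w_d(s,u,dep))
    return s,im,dep
np.set_printoptions(precision=4,suppress=True)
E
python3 - <<'E'
from h import *
s,im,d=wlook("pics/w1.png")
print(camera_params("wrist")["mount"])
E
```

```text
1.9333 [0.3852 0.2458 0.2665] [-0.4687  0.4581 -0.2957  2.0282  0.2061  0.6823  0.5535]
carousel_front 0.93 [198.5 224.8] [0.428  0.1411 0.02  ] [0.4273 0.1418 0.0223]
gate_hinge 0.74 [233.  288.2] [0.4968 0.1768 0.056 ] [0.494  0.178  0.0614]
gate_tab 0.78 [187.6 297.1] [0.5006 0.1241 0.058 ] [0.37   0.2171 0.2983]
jar_marked 0.8 [422.6 172. ] [0.3932 0.4003 0.036 ] [0.3933 0.4004 0.0357]
jar_marked 0.64 [362.8 157.2] [0.3692 0.3363 0.036 ] [0.3693 0.3363 0.0358]
[[ 0.0001 -0.9653 -0.2611  0.0655]
 [ 1.      0.0001 -0.     -0.0009]
 [ 0.0001 -0.2611  0.9653 -0.1241]
 [ 0.      0.      0.      1.    ]]
```

View pics/w1.png

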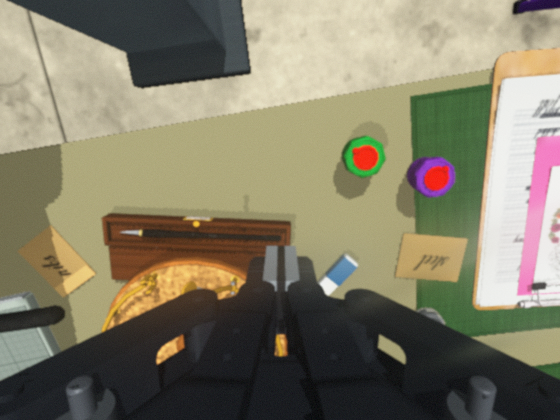

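The wrist view shows the stud at (198,225), the tray and the left rail. The wrist camera sits on the robot side, so I'll move further over the carousel to see the gate.

Emit:
{"fn": "apply_moves", "kwargs": {"series": [[[125,-40,20],0,0],[[125,-40,20],0,0],[[125,-40,20],0,0],[[125,-40,20],0,0],[[125,-40,20],0,0]]}}

```text
clock: 2.65
position: [0.5119, 0.2079, 0.2862]
eef_rot: [0.062, 0.998, 0.001, 0.001]
contact_force: [0.0, -0.5, 0.1]
grip_width: -0.0002
grip_force: 0.0
```

Run:
```python
from h import *
s,im,d=wlook("pics/w2.png")
cv2.imwrite("pics/w2.png",cv2.resize(im[100:400,0:400,::-1],None,fx=2,fy=2))
np.savez("w2.npz",dep=d,W=wcam(s))
```

```text
2.65 [0.5119 0.2079 0.2862] [-0.2877  0.5544 -0.2953  1.7411  0.2019  0.8732  0.7762]
carousel_front 0.86 [212.9 109.1] [0.4258 0.1399 0.02  ] [0.4259 0.1402 0.0215]
knob_centre 0.97 [195.2 272.3] [0.5834 0.1116 0.11  ] [0.5766 0.1167 0.1247]
knob_centre 0.22 [211.7 189.7] [0.5018 0.1432 0.11  ] [0.509  0.1339 0.071 ]
gate_hinge 0.76 [251.5 171.4] [0.497 0.177 0.056] [0.4964 0.1775 0.0603]
gate_tab 0.95 [208.9 154. ] [0.4726 0.1348 0.058 ] [0.4681 0.1485 0.1181]
jar_marked 0.76 [445.9  55.1] [0.4031 0.3962 0.036 ] [0.4031 0.3963 0.0359]
jar_marked 0.61 [383.8  37. ] [0.3778 0.3319 0.036 ] [0.3781 0.3314 0.0376]
```

View pics/w2.png

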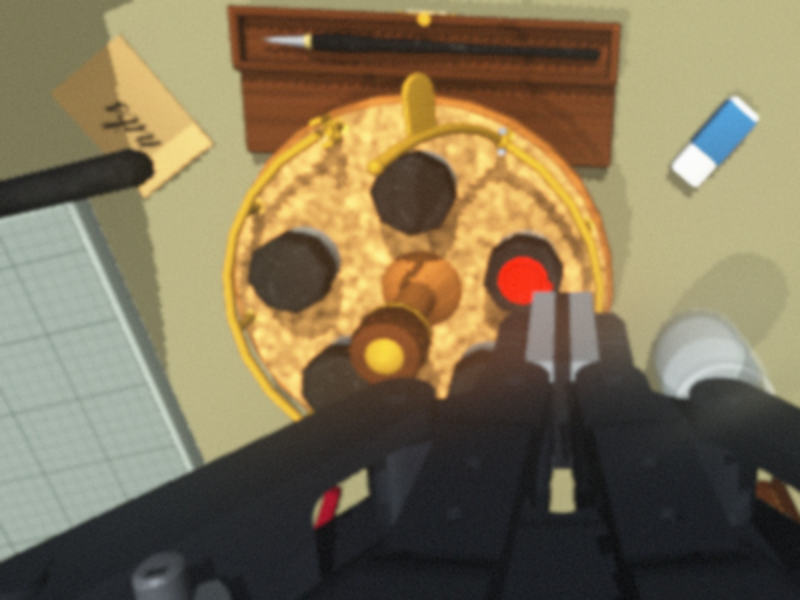

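The wrist view shows the raised gate with its tab at crop (417,105), i.e. px (209,153), and the hinge at px (251,171). The fork is near crop (325,130), the knob at crop (383,355), and the marked jar's red wax at crop (523,280). Gate angle is about 1.08. I'll go over the tab next.

Emit:
{"fn": "apply_moves", "kwargs": {"series": [[[-24,-30,0],-0.6,0],[[-47,-58,0],-0.6,0],[[-47,-58,-30],-0.6,0],[[-47,-58,-60],-0.6,0],[[-47,-58,-90],-0.6,0],[[-47,-58,-115],-0.6,0],[[-47,-58,-120],-0.6,0],[[-47,-58,-120],-0.6,0]]}}

```text
clock: 3.62
position: [0.4608, 0.1498, 0.1652]
eef_rot: [0.086, 0.996, -0.001, -0.002]
contact_force: [0.4, -1.4, 0.1]
grip_width: -0.0002
grip_force: 0.0
```

Run:
```python
from h import *
s,im,d=wlook("pics/w3.png")
cv2.imwrite("pics/w3.png",cv2.resize(im[0:300,80:480,::-1],None,fx=2,fy=2))
```

```text
3.6167 [0.4608 0.1498 0.1652] [-0.2778  0.656  -0.209   2.0598  0.2901  0.4567  0.6921]
carousel_front 0.97 [261.5 161.9] [0.4257 0.1387 0.02  ] [0.4255 0.1388 0.0213]
gate_hinge 0.85 [324.2 249. ] [0.4953 0.1765 0.056 ] [0.4921 0.176  0.0636]
gate_tab 0.59 [284.1 250.5] [0.4905 0.1462 0.058 ] [0.4506 0.1521 0.1562]
jar_marked 0.63 [499.4  47.3] [0.3731 0.3214 0.036 ] [0.3729 0.3226 0.034 ]
```

View pics/w3.png

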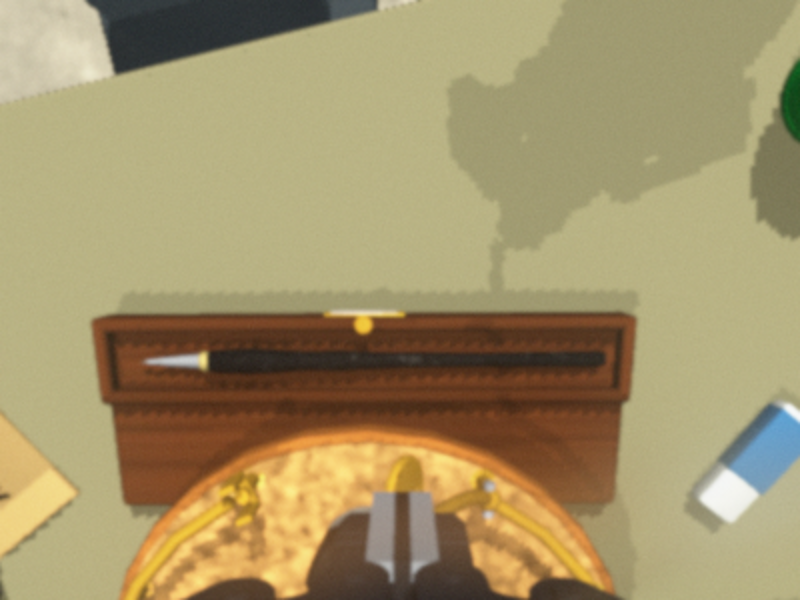

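Fingertips at crop (400,500) are just above the tab at (405,470). Now pushing it down along its arc.

Emit:
{"fn": "apply_moves", "kwargs": {"series": [[[3,-2,-12],0,0],[[2,-6,-20],0,0],[[1,-11,-27],0,0],[[0,-17,-35],0,0],[[-1,-23,-43],0,0],[[-2,-29,-53],0,0],[[-3,-33,-64],0,0],[[-3,-35,-72],0,0],[[-3,-36,-80],0,0]]}}

```text
clock: 4.67
position: [0.4595, 0.1131, 0.0859]
eef_rot: [0.087, 0.996, -0.0, 0.0]
contact_force: [-0.1, -0.7, -0.2]
grip_width: 0.0
grip_force: 0.2
```

Run:
```python
from h import *
s,im,d=wlook("pics/w4.png")
print(s["contact_force"])
cv2.imwrite("pics/w4.png",cv2.resize(im[100:400,80:480,::-1],None,fx=2,fy=2))
```

```text
4.6667 [0.4595 0.1131 0.0859] [-0.2723  0.7995 -0.108   2.144   0.3716  0.215   0.6848]
carousel_front 0.97 [315.2 169.4] [0.4257 0.1386 0.02  ] [0.4255 0.1385 0.0211]
gate_hinge 0.97 [423.7 304.5] [0.5011 0.1819 0.056 ] [0.4979 0.1802 0.0606]
gate_tab 0.89 [300.6 263.5] [0.4655 0.1213 0.058 ] [0.454  0.1217 0.0827]
[-0.0859 -0.6899 -0.212 ]
```

View pics/w4.png

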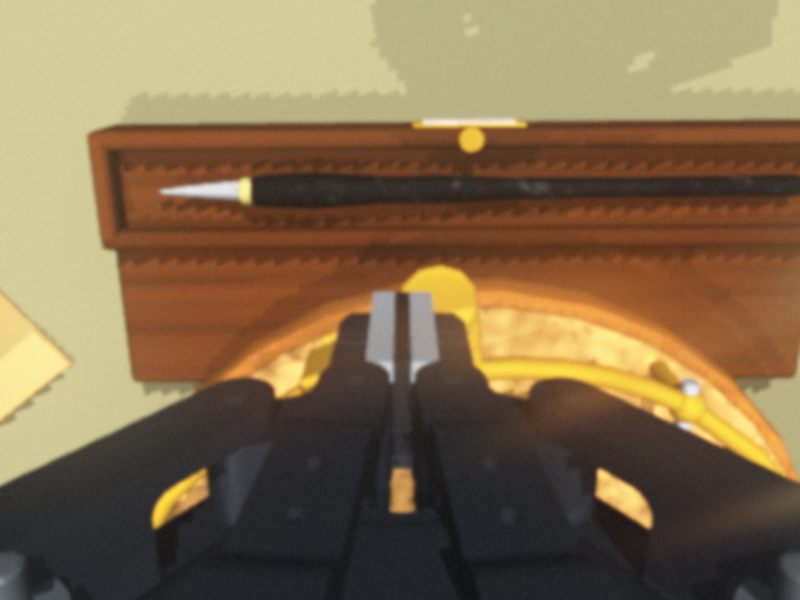

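The gate is nearly down, with the fingers on the far half of its tab at crop (440,290). I'll shift slightly toward the tab's middle and press home.

Emit:
{"fn": "apply_moves", "kwargs": {"series": [[[0,2,-3],0,0],[[0,4,-6],0,0],[[0,5,-9],0,0],[[0,5,-11],0,0],[[0,5,-12],0,0],[[0,5,-12],0,0]]}}

```text
clock: 5.47
position: [0.4595, 0.1193, 0.0755]
eef_rot: [0.086, 0.996, 0.0, 0.001]
contact_force: [-2.8, 0.4, 20.2]
grip_width: -0.0001
grip_force: 10.0
```

Run:
```python
from h import *
s=read_state();print(s["position"],s["contact_force"])
```

```text
[0.4595 0.1193 0.0755] [-2.8331  0.4223 20.2084]
```

Firm seat: 20 N at tip height 57 mm. Lifting off and checking.

Emit:
{"fn": "apply_moves", "kwargs": {"series": [[[0,0,20],0,0],[[0,0,50],0,0],[[10,15,90],0,0.3],[[30,45,130],0,0.6],[[60,60,170],0,1],[[60,60,200],0,1],[[60,60,200],0,1]]}}

```text
clock: 6.05
position: [0.5239, 0.1823, 0.2802]
eef_rot: [0.086, 0.996, 0.004, 0.005]
contact_force: [0.8, 1.4, -0.0]
grip_width: 0.0604
grip_force: 0.0
```

Run:
```python
from h import *
s,im,d=wlook("pics/w5.png")
cv2.imwrite("pics/w5.png",cv2.resize(im[60:360,80:480,::-1],None,fx=2,fy=2))
capture("top");capture("scene")
for n,z in(("jar_marked",.036),("knob_centre",.11),("carousel_front",.02),("gate_tab",.058),("gate_hinge",.056)):
  for c in("top","scene"):
    for r in place_of(c,n)[:2]: print(c,n,r["p"],at_z(c,r["location"],z))
```

```text
6.05 [0.5239 0.1823 0.2802] [-0.2326  0.5606 -0.2999  1.752   0.2105  0.8469  0.7709]
carousel_front 0.91 [227.   95.8] [0.4263 0.1401 0.02  ] [0.4265 0.1404 0.022 ]
knob_centre 0.75 [220.9 259.9] [0.581  0.1137 0.11  ] [0.5752 0.1173 0.1237]
gate_hinge 0.69 [275.6 157.6] [0.4987 0.1823 0.056 ] [0.4981 0.1824 0.0607]
gate_tab 0.87 [210.6 131.5] [0.4606 0.1211 0.058 ] [0.4606 0.121  0.0575]
gate_tab 0.35 [276.6 159. ] [0.5001 0.1831 0.058 ] [0.4998 0.1831 0.06  ]
jar_marked 0.89 [397.7  11.3] [0.3784 0.328  0.036 ] [0.3779 0.3289 0.0336]
jar_marked 0.67 [469.3  26.4] [0.4044 0.3988 0.036 ] [0.4044 0.399  0.0358]
top jar_marked 0.64 [0.4001 0.4129 0.036 ]
top jar_marked 0.62 [0.3681 0.333  0.036 ]
scene jar_marked 0.66 [0.3578 0.2884 0.036 ]
scene jar_marked 0.57 [0.5838 0.1888 0.036 ]
scene knob_centre 0.85 [0.5865 0.1119 0.11  ]
top carousel_front 0.66 [0.419  0.1383 0.02  ]
scene carousel_front 0.74 [0.4225 0.1352 0.02  ]
scene carousel_front 0.71 [0.6435 0.2466 0.02  ]
top gate_tab 0.64 [0.4621 0.1201 0.058 ]
scene gate_tab 0.46 [0.4657 0.122  0.058 ]
top gate_hinge 0.49 [0.4926 0.1901 0.056 ]
scene gate_hinge 0.55 [0.4979 0.185  0.056 ]
```

View pics/w5.png

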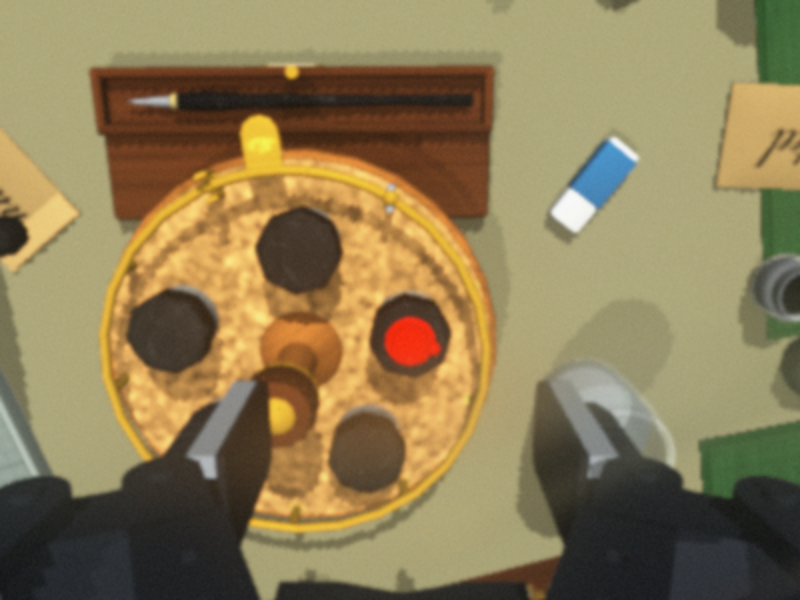

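The gate bar now lies in the fork at crop (208,183), with its tab at (262,142). Tab height by depth is 57.5 mm, so it's closed. The red wax is at crop (412,342). Next, the jar's bearing.

```bash
cat >> h.py <<'E'
def bearing(s,im,axis=np.array([.583,.1135]),zr=.073):
    hsv=cv2.cvtColor(im,cv2.COLOR_RGB2HSV)
    m=(((hsv[...,0]<8)|(hsv[...,0]>172))&(hsv[...,1]>170)&(hsv[...,2]>120)).astype(np.uint8)
    n,_,st,c=cv2.connectedComponentsWithStats(m);out=[]
    for i in range(1,n):
        if st[i,4]>60:
            P=w_z(s,c[i],zr)
            out.append((st[i,4],P,np.hypot(*(P[:2]-axis)),np.arctan2(*(P[:2]-axis)[::-1])))
    return out
E
python3 - <<'E'
from h import *
s=read_state();im,d=capture("wrist")
for o in bearing(s,im):print(o, "depth z")
A=np.array([.583,.1135])
hsv=None
print("depth", w_d(s,(285,229),d))
for F in([.4263,.1395],[.428,.1411]):
    print(np.arctan2(*(np.array(F)-A)[::-1]))
for r in place_of("wrist","plain_jar_1"):
    P=w_z(s,r["location"],.036);print(r["p"],P,np.hypot(*(P[:2]-A)),np.arctan2(*(P[:2]-A)[::-1]))
E
```

```text
(np.int32(436), array([0.381, 0.323, 0.073]), np.float64(0.29097312890692495), np.float64(2.338033029652594)) depth z
(np.int32(608), array([0.406 , 0.3924, 0.073 ]), np.float64(0.3303468301164943), np.float64(2.13630259425756)) depth z
(np.int32(555), array([0.5748, 0.179 , 0.073 ]), np.float64(0.06604147341860363), np.float64(1.695852298436224)) depth z
(np.int32(74), array([0.6998, 0.0379, 0.073 ]), np.float64(0.1391293088615577), np.float64(-0.5741964194126921)) depth z
depth [0.5639 0.1745 0.0739]
2.9771684637321187
2.9653750882350307
0.9 [0.5189 0.1258 0.036 ] 0.0652634098784727 2.9524592079578724
0.85 [0.6209 0.0563 0.036 ] 0.0686136477237376 -0.9862965240126556
0.76 [0.6395 0.1405 0.036 ] 0.06257491081194405 0.4457436520337492
0.59 [0.5475 0.0501 0.036 ] 0.07264591370837145 -2.081063814403712
```

Emit:
{"fn": "apply_moves", "kwargs": {"series": [[[20,-23,0],-1.4,1],[[40,-46,0],-2.8,1],[[59,-69,0],-4.2,1],[[59,-69,0],-5.6,1],[[59,-69,-30],-6,1],[[59,-69,-60],-6,1],[[59,-69,-80],-6,1],[[59,-69,-80],-6,1]]}}

```text
clock: 7.72
position: [0.5754, 0.1089, 0.1902]
eef_rot: [0.341, 0.94, -0.002, -0.003]
contact_force: [-1.0, -0.1, -0.1]
grip_width: 0.0852
grip_force: 0.0
```

Emit:
{"fn": "apply_moves", "kwargs": {"series": [[[7,5,-10],0,1],[[7,5,-30],0,1],[[7,5,-50],0,1],[[7,5,-65],0,1],[[7,5,-76],0,1],[[7,5,-80],0,1],[[7,5,-80],0,1]]}}

```text
clock: 8.3
position: [0.5858, 0.1149, 0.114]
eef_rot: [0.342, 0.94, 0.0, 0.0]
contact_force: [-1.0, 0.6, -0.1]
grip_width: 0.0859
grip_force: 0.0
```

Run:
```python
from h import *
s,im,d=wlook("pics/w6.png")
print(s["contact_force"],s["eef_rot"])
for o in bearing(s,im):print(o)
cv2.imwrite("pics/w6.png",im[:,:,::-1])
```

```text
8.3 [0.5858 0.1149 0.114 ] [-0.2084  0.8358 -0.1096  1.7629  0.1553  0.5509  0.4589]
carousel_front 0.56 [274.8  30. ] [0.493  0.1872 0.02  ] [0.5008 0.1816 0.0597]
knob_centre 0.87 [268.2 272.8] [0.5806 0.1115 0.11  ] [0.5752 0.1169 0.1254]
knob_centre 0.49 [  8.3 226.4] [0.4958 0.0429 0.11  ] [ 0.4631 -0.0504  0.0045]
gate_hinge 0.89 [271.5  30.6] [0.4992 0.1807 0.056 ] [0.5001 0.1801 0.0604]
gate_tab 0.73 [130.8  48.1] [0.4601 0.1208 0.058 ] [0.4603 0.1209 0.0586]
jar_marked 0.77 [349.9 150. ] [0.5763 0.1774 0.036 ] [0.5687 0.1735 0.0736]
[-0.9804  0.5792 -0.1405] [0.3416 0.9398 0.0002 0.0001]
(np.int32(2501), array([0.5749, 0.1792, 0.073 ]), np.float64(0.06619487748069003), np.float64(1.692869779480874))
```

View pics/w6.png

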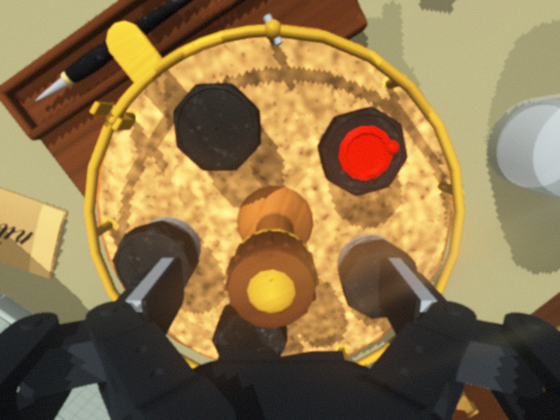

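The knob (270,285) sits slightly left of the middle between the fingertips (about 282). The gate is in its fork and the jars are undisturbed. I'll centre and close.

Emit:
{"fn": "apply_moves", "kwargs": {"series": [[[-4,-2,-4],0,1],[[-4,-2,-4],0,0.6],[[-4,-2,-4],0,0.3],[[-4,-2,-4],0,0.2],[[-4,-2,-4],0,0.2],[[-4,-2,-4],0,0.2],[[-4,-2,-4],0,0.2],[[-4,-2,-4],0,0.2],[[-4,-2,-4],0,0.2]], "force": 60}}

```text
clock: 9.35
position: [0.582, 0.1132, 0.1106]
eef_rot: [0.341, 0.94, 0.001, 0.001]
contact_force: [0.2, 1.6, 3.8]
grip_width: 0.0345
grip_force: 59.6
```

Run:
```python
from h import *
s,im,d=wlook("pics/w7.png",("knob_centre","gate_hinge"))
print(s["contact_force"],s["eef_rot"],s["grip_width"],s["grip_force"])
for o in bearing(s,im):print(o)
```

```text
9.35 [0.582  0.1132 0.1106] [-0.2077  0.837  -0.1083  1.7785  0.1575  0.5327  0.4576]
knob_centre 0.64 [281.2 283.3] [0.5828 0.1121 0.11  ] [0.5762 0.1175 0.126 ]
[0.2331 1.5992 3.7842] [0.3415 0.9399 0.0008 0.0006] 0.034541719920311124 59.604610204696655
(np.int32(2600), array([0.5749, 0.1793, 0.073 ]), np.float64(0.0662458265044295), np.float64(1.693136670240525))
```

Gripped with almost no side force. Turning anticlockwise gently.

Emit:
{"fn": "apply_moves", "kwargs": {"series": [[[0,0,0],0.2,0.2],[[0,0,0],0.6,0.2],[[0,0,0],1.2,0.2],[[0,0,0],1.9,0.2],[[0,0,0],2.6,0.2],[[0,0,0],3.3,0.2],[[0,0,0],4.0,0.2],[[0,0,0],4.6,0.2],[[0,0,0],5.0,0.2],[[0,0,0],5.2,0.2]]}}

```text
clock: 10.33
position: [0.5819, 0.1131, 0.1106]
eef_rot: [0.12, 0.993, 0.001, 0.001]
contact_force: [0.5, 2.3, 5.9]
grip_width: 0.0348
grip_force: 60.1
```

Emit:
{"fn": "apply_moves", "kwargs": {"series": [[[0,0,0],0.2,0.2],[[0,0,0],0.6,0.2],[[0,0,0],1.2,0.2],[[0,0,0],1.9,0.2],[[0,0,0],2.6,0.2],[[0,0,0],3.3,0.2],[[0,0,0],4.0,0.2],[[0,0,0],4.6,0.2],[[0,0,0],5.0,0.2],[[0,0,0],5.2,0.2]]}}

```text
clock: 11.17
position: [0.5819, 0.1131, 0.1105]
eef_rot: [-0.106, 0.994, 0.001, 0.001]
contact_force: [-0.0, 2.0, 6.0]
grip_width: 0.0351
grip_force: 60.1
```

Run:
```python
from h import *
s,im,d=wlook("pics/w8.png",("knob_centre","carousel_front","gate_hinge"))
print(s["contact_force"],s["wrist_torque"],s["eef_rot"],s["grip_width"],s["grip_force"])
for o in bearing(s,im,np.array([.582,.113])):print(o)
```

```text
11.1667 [0.5819 0.1131 0.1105] [-0.0716  0.8544 -0.3476  1.771   0.4723  0.5979  1.0787]
knob_centre 0.87 [282.1 282.5] [0.5822 0.1127 0.11  ] [0.5744 0.111  0.1249]
gate_hinge 0.59 [280.7  32. ] [0.4767 0.0894 0.056 ] [0.4775 0.0896 0.0597]
[-0.0458  1.9894  5.993 ] [ 0.5692 -0.0823 -0.1492] [-0.1059  0.9944  0.0006  0.0007] 0.03507681249722965 60.12435436248779
(np.int32(2599), array([0.5248, 0.1477, 0.073 ]), np.float64(0.06688858985572038), np.float64(2.5953606055479437))
```

Emit:
{"fn": "apply_moves", "kwargs": {"series": [[[0,0,0],0.2,0.2],[[0,0,0],0.6,0.2],[[0,0,0],1.2,0.2],[[0,0,0],1.9,0.2],[[0,0,0],2.6,0.2],[[0,0,0],3.3,0.2],[[0,0,0],3.9,0.2],[[0,0,0],4.2,0.2],[[0,0,0],4.3,0.2],[[0,0,0],4.3,0.2]]}}

```text
clock: 12.2
position: [0.5819, 0.113, 0.1106]
eef_rot: [-0.289, 0.957, 0.0, 0.001]
contact_force: [0.9, 1.4, 6.0]
grip_width: 0.0349
grip_force: 60.1
```

Run:
```python
from h import *
s,im,d=wlook("pics/w9.png",("knob_centre","carousel_front","gate_hinge","gate_tab","jar_marked"))
print(s["contact_force"],s["wrist_torque"],s["eef_rot"],s["grip_width"],s["grip_force"])
for o in bearing(s,im,np.array([.582,.113])):print(o)
it,_=capture("top");isc,_=capture("scene")
for c in("top","scene"):
  for n,z in(("jar_marked",.036),("carousel_front",.02),("gate_tab",.058)):
    for r in place_of(c,n)[:2]: print(c,n,r["p"],at_z(c,r["location"],z))
a=cv2.resize(im[:,:,::-1],(400,300));b=cv2.resize(it[110:320,170:450,::-1],(400,300));c=cv2.resize(isc[120:330,150:430,::-1],(400,300))
cv2.imwrite("pics/m9.png",np.vstack([np.hstack([a,b]),np.hstack([c,0*c])]))
```

```text
12.2 [0.5819 0.113  0.1106] [-0.0165  0.869  -0.4475  1.7679  0.5858  0.6391  1.3517]
knob_centre 0.96 [281.  281.4] [0.5818 0.112  0.11  ] [0.5754 0.1077 0.1245]
carousel_front 0.85 [463.   36.7] [0.4273 0.1395 0.02  ] [0.4277 0.1393 0.0208]
gate_hinge 0.72 [279.4  33.8] [0.4934 0.0523 0.056 ] [0.4945 0.0531 0.0623]
gate_tab 0.56 [136.4  52.3] [ 0.5399 -0.002   0.058 ] [ 0.5399 -0.002   0.0578]
jar_marked 0.73 [360.2 153. ] [0.5168 0.1261 0.036 ] [0.5186 0.117  0.0716]
[0.9191 1.3698 6.02  ] [ 0.4927 -0.0416  0.053 ] [-0.2891  0.9573  0.0004  0.0008] 0.034891855203072884 60.11449456214905
(np.int32(2627), array([0.5158, 0.1242, 0.073 ]), np.float64(0.0671160305092175), np.float64(2.973947210750511))
(np.int32(873), array([0.6984, 0.0203, 0.073 ]), np.float64(0.14879802243089388), np.float64(-0.6728707380702615))
top jar_marked 0.87 [0.3686 0.3351 0.036 ]
top jar_marked 0.7 [0.3974 0.4125 0.036 ]
top carousel_front 0.89 [0.4292 0.1428 0.02  ]
top gate_tab 0.54 [0.5374 0.0006 0.058 ]
scene jar_marked 0.69 [0.3631 0.2995 0.036 ]
scene jar_marked 0.63 [0.5136 0.1298 0.036 ]
scene carousel_front 0.67 [ 0.4483 -0.0817  0.02  ]
scene carousel_front 0.63 [0.4252 0.1284 0.02  ]
scene gate_tab 0.68 [ 0.5395 -0.0074  0.058 ]
```

View pics/m9.png

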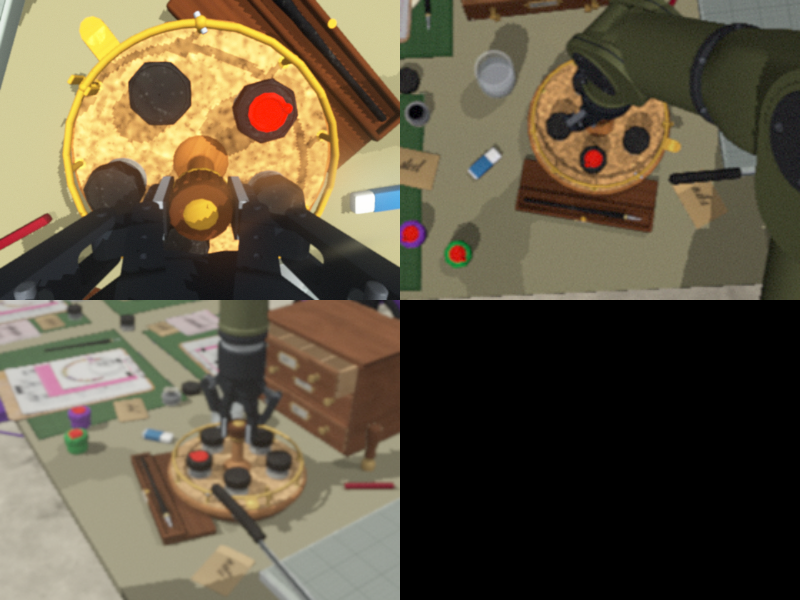

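The wrist, top and scene crops show the marked jar at the front in line with the stud, gate closed, all jars upright and grip on the hub. I'll do one finer check of the cap's centre, since the wax blob includes a drip.

Run:
```python
from h import *
s=read_state();im,d=capture("wrist")
A=np.array([.582,.1128]);b=lambda P:np.arctan2(*(P[:2]-A)[::-1])
r=[x for x in regions_of("wrist","jar_marked")];print([(x["p"],x["extent"]) for x in r])
hsv=cv2.cvtColor(im,cv2.COLOR_RGB2HSV)
red=((hsv[...,0]<8)|(hsv[...,0]>172))&(hsv[...,1]>170)&(hsv[...,2]>120)
dark=(im.max(2)<75)
m=np.zeros(dark.shape,np.uint8);m[80:210,310:430]=(dark|red)[80:210,310:430]
m=cv2.morphologyEx(m,cv2.MORPH_OPEN,np.ones((5,5)))
n,l,st,c=cv2.connectedComponentsWithStats(m);i=l[155,375];print(st[i])
cs,_=cv2.findContours((l==i).astype(np.uint8),0,2);q=cv2.convexHull(max(cs,key=cv2.contourArea))
cc,R=cv2.minEnclosingCircle(q);e=cv2.fitEllipse(q);print(cc,R,e)
for u in(cc,e[0]):P=w_z(s,u,.069);print(P,b(P))
mr=cv2.morphologyEx(red.astype(np.uint8),cv2.MORPH_OPEN,cv2.getStructuringElement(2,(25,25)))
n,l,st,c=cv2.connectedComponentsWithStats(mr)
for k in range(1,n):P=w_z(s,c[k],.073);print("wax no drip",st[k],c[k],P,b(P))
for F in([.4264,.139],[.4273,.1395]):print("front",b(np.array(F)))
```

```text
[(0.57, [325.6, 111.6, 414.4, 200.5])]
[ 347  129   63   57 2622]
(378.3274841308594, 157.26901245117188) 32.04253005981445 ((376.6311950683594, 156.69602966308594), (54.79395294189453, 62.507022857666016), 70.07243347167969)
[0.5151 0.1266 0.069 ] 2.9383617924279246
[0.5154 0.1257 0.069 ] 2.950469911118659
wax no drip [ 347  129   59   57 2550] [375.3047 156.7533] [0.5161 0.1239 0.073 ] 2.974121277268796
front 2.9747769637580967
front 2.9706842744466453
```

Run:
```python
from h import *
s=read_state();im,d=capture("wrist")
A=np.array([.582,.1128])
K=np.array(camera_params("wrist")["K"]);W=wcam(s)
v,u=np.mgrid[0:420,0:560]
P=(np.stack([(u-K[0,2])/K[0,0]*d,(v-K[1,2])/K[1,1]*d,d],-1))@W[:3,:3].T+W[:3,3]
near=np.hypot(P[...,0]-.5155,P[...,1]-.125)<.032
print(np.percentile(P[near][:,2],[5,25,50,75,95]))
m=near&(P[...,2]>.063)&(P[...,2]<.08)
cs,_=cv2.findContours(m.astype(np.uint8),0,2);q=max(cs,key=cv2.contourArea)
c,R=cv2.minEnclosingCircle(q);e=cv2.fitEllipse(q);print(c,R,e)
for cc in(c,e[0]):
    X=w_z(s,cc,.071);print(X,np.arctan2(*(X[:2]-A)[::-1]))
X=P[m];print(X.mean(0),np.ptp(X,0))
```

```text
[0.0355 0.0367 0.0703 0.0721 0.0739]
(372.9442138671875, 155.92430114746094) 47.2018928527832 ((371.8230895996094, 154.88475036621094), (84.87200164794922, 90.32640838623047), 52.1817626953125)
[0.5162 0.1233 0.071 ] 2.983045134890369
[0.5161 0.1225 0.071 ] 2.9948418589251853
[0.5163 0.1225 0.0715] [0.0438 0.0443 0.0135]
```

The cap centre lies within about 1° of the stud line, and the grip is holding still at 60 N. Handing in.

Run:
```python
from h import *
s=read_state();print(s["clock"],s["grip_force"],s["joint_velocities"])
print(job_done())
```

```text
13.05 60.09827971458435 [ 0.0009  0.0006 -0.0013 -0.0009 -0.0002 -0.0005 -0.0001]
the job is handed in; nothing more can be done
None
```

I closed the gate into its catch, turned the carousel until the marked jar stood within about 1° of the stud line by my measurements, and handed the job in with the hub still gripped at 60 N; the jars stayed upright, nothing else was touched, and no verdict came back.

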